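# Set the stock tags to match the bins

### The arm

A 7-joint arm with a two-finger parallel gripper is mounted at the origin on the work surface. World frame = base frame: x ahead of the robot, y to its left, z up, the work surface at z = 0. Lengths are in m, angles in rad, forces in N, time in s.
With the tool pointing down it reaches from about 0.35 to 0.9 m from the base axis. Payload 8.1 kg.
Tool frame: the origin (TCP) lies midway between the tips of the shut fingers; the grasp point (between the pads) lies bot.grasp_offset behind it (bot.grasp_offset is the distance from the TCP to the grasp point, in m); z points along the fingers, y is the direction in which the jaws open and shut (so a half turn about z gives the same grasp; the last joint's range is limited). The gripper opens to 92 mm and grips with 3 to 60 N. Pads are 19 mm wide; open, the fingers measure 130 mm over their backs; the gripper's body (75 mm by 190 mm) begins 47 mm behind the grasp point.
Start: joints at [1.151, 0.434, 0.025, 1.573, -0.012, 1.134, -0.075], TCP at [0.195, -0.594, 0.227] pointing down, gripper open.
Joint ranges: [-2.62, 2.62], [-0.44, 2.09], [-1.27, 1.32], [0.08, 2.57], [-1.32, 4.46], [0.12, 2], [-2.74, 2.74]. Speed limits (rad/s): [2.22, 2.22, 3.01, 3.01, 3.14, 3.14, 3.14].

### API

Orientations are given as a rotation vector (axis times angle).
In Python, from station import readout, eyes, workorder, bot gives the robot as it stands.
- The arm moves only by the tool step_arm, never from a script. Its argument "commands" is a list of rows, each a list of 3 entries, a list of its own where there are three numbers: the closure, from -1 (fully open) to 1 (shut), so that 0 is half open, then the shift along the tool's x, y, z as a fraction of full scale, then the turn about the tool's z as a fraction of full scale. In form: [[grip, [x, y, z], spin], ...]. A call has 1 to 20 rows; each row shifts and turns the pose as measured when the row begins, along the tool's axes as they then stand; what a row does not reach is not made up. Full scale, the value 1, is 120 mm for a shift and 90 degrees for a turn. A row lasts 1/12 s, in which the tool goes at most 41.7 mm and 7.16 degrees, less where a joint would pass 70% of its speed; a pose out of reach is approached as far as the arm can. A call with a number of a shift or a turn outside -1 to 1 is refused whole. A call with a gripper value outside its range is refused whole. The fingers move at their own pace and stop on an object; "force" is the grip in N (left out, the last holds). Time passes only in rows, so rows that do not move let the fingers close. It gives the time, the measured TCP pose, the force and the opening at its end, in the units of the state.
- readout.get_state(): the state, without advancing time (a new reading comes with each control period).
- eyes.grab_frame(name): name is "scene" or "top"; returns the picture (480x640x3 uint8, red, green, blue); there is no depth.
- eyes.camera_model(name): a dict with "fx", "fy", "cx", "cy" (pixels), "camera_from_world" (4x4, takes a point from world to camera coordinates). Camera axes: x right, y down, z forward; pixel columns grow to the right and rows downward; lengths in m; the calibration is good to about 2 mm. A picture is of the moment at which its call begins. camera_model takes no time and is no camera call.
- workorder.close_job(): hands the job in, once; it reports no verdict.
The state is a dict: "time_s": time; "joints": joint angles; "joint_velocities": joint speeds; "tau": joint torques, N m; "tcp_pos": TCP position; "tcp_rot": TCP orientation; "wrist_force": force on the tool from outside, world axes, zero at the start; "ft_torque": the same for the moment, N m; "grip_width": finger opening in m.
Only numpy, scipy, OpenCV 4.12 (cv2) and the standard library are available. Lean on these libraries where they do the work, as an engineer would, in place of code of your own. Each camera call takes 0.05 s, during which the arm holds its last target.

### The job

Look into the four blue stock bins and put the flip tags on the rail in front of them right: a tag must show green if the bin straight behind it is full, and red if that bin is nearly empty. With a fingertip, push the free edge of each wrong tag's flap up and over until it drops onto the other side of its cradle; leave the tags that are already right alone. Nothing is to be picked up: the bins and the other things on the bench stay where they are.

Things in the scene. Friction and masses are not known exactly. Their poses are not given: they have to be found in the camera images.
- rail: Fixed planed timber batten on the bench, 110 x 500 x 40 mm (x, y, z), carrying the four flip tags in a row 115 mm apart. Origin: centre of its underside; its y axis runs along the row, its x axis points away from the robot, towards the bins; z up. Which tag sits at which place varies.
- tag_a: Flip tag A: grey V cradle, 100 x 76 mm foot, on the rail, with a flap hinged in the valley. Origin: centre of its underside, 40 mm above the bench; x points to its bin, straight behind it; z up. Hinge along y, 12 mm above the origin. The V's legs rise at 45 degrees, to 45 mm from the hinge: robot-side leg red inside, bin-side leg green. The flap covers one, so the V shows one colour.
- flap_a (a joint): Tag A's flap angle: 0 = lying on the robot-side leg, 45 degrees, shows GREEN; 1.57 = lying on the bin-side leg, shows RED; 0.785 = upright. Stops at 0 and 1.57; starts at one of them. The flap (about 50 g) turns freely with slight drag and drops to the side it is pushed past upright.
- edge_a (a point): Middle of the free edge of flap A, 70 mm from the hinge axis. The flap is a 3 mm plate 70 mm wide with a 5 mm aluminium edge trim; it reaches 25 mm past the cradle's leg, its edge about 50 mm out from the hinge and 101 mm above the bench when it lies on a leg, with free space under and outside the edge. Axes as the tag's at joint 0; they turn with the flap.
- tag_b: Flip tag B: grey V cradle, 100 x 76 mm foot, on the rail, with a flap hinged in the valley. Origin: centre of its underside, 40 mm above the bench; x points to its bin, straight behind it; z up. Hinge along y, 12 mm above the origin. The V's legs rise at 45 degrees, to 45 mm from the hinge: robot-side leg red inside, bin-side leg green. The flap covers one, so the V shows one colour.
- flap_b (a joint): Tag B's flap angle: 0 = lying on the robot-side leg, 45 degrees, shows GREEN; 1.57 = lying on the bin-side leg, shows RED; 0.785 = upright. Stops at 0 and 1.57; starts at one of them. The flap (about 50 g) turns freely with slight drag and drops to the side it is pushed past upright.
- edge_b (a point): Middle of the free edge of flap B, 70 mm from the hinge axis. The flap is a 3 mm plate 70 mm wide with a 5 mm aluminium edge trim; it reaches 25 mm past the cradle's leg, its edge about 50 mm out from the hinge and 101 mm above the bench when it lies on a leg, with free space under and outside the edge. Axes as the tag's at joint 0; they turn with the flap.
- tag_c: Flip tag C: grey V cradle, 100 x 76 mm foot, on the rail, with a flap hinged in the valley. Origin: centre of its underside, 40 mm above the bench; x points to its bin, straight behind it; z up. Hinge along y, 12 mm above the origin. The V's legs rise at 45 degrees, to 45 mm from the hinge: robot-side leg red inside, bin-side leg green. The flap covers one, so the V shows one colour.
- flap_c (a joint): Tag C's flap angle: 0 = lying on the robot-side leg, 45 degrees, shows GREEN; 1.57 = lying on the bin-side leg, shows RED; 0.785 = upright. Stops at 0 and 1.57; starts at one of them. The flap (about 50 g) turns freely with slight drag and drops to the side it is pushed past upright.
- edge_c (a point): Middle of the free edge of flap C, 70 mm from the hinge axis. The flap is a 3 mm plate 70 mm wide with a 5 mm aluminium edge trim; it reaches 25 mm past the cradle's leg, its edge about 50 mm out from the hinge and 101 mm above the bench when it lies on a leg, with free space under and outside the edge. Axes as the tag's at joint 0; they turn with the flap.
- tag_d: Flip tag D: grey V cradle, 100 x 76 mm foot, on the rail, with a flap hinged in the valley. Origin: centre of its underside, 40 mm above the bench; x points to its bin, straight behind it; z up. Hinge along y, 12 mm above the origin. The V's legs rise at 45 degrees, to 45 mm from the hinge: robot-side leg red inside, bin-side leg green. The flap covers one, so the V shows one colour.
- flap_d (a joint): Tag D's flap angle: 0 = lying on the robot-side leg, 45 degrees, shows GREEN; 1.57 = lying on the bin-side leg, shows RED; 0.785 = upright. Stops at 0 and 1.57; starts at one of them. The flap (about 50 g) turns freely with slight drag and drops to the side it is pushed past upright.
- edge_d (a point): Middle of the free edge of flap D, 70 mm from the hinge axis. The flap is a 3 mm plate 70 mm wide with a 5 mm aluminium edge trim; it reaches 25 mm past the cradle's leg, its edge about 50 mm out from the hinge and 101 mm above the bench when it lies on a leg, with free space under and outside the edge. Axes as the tag's at joint 0; they turn with the flap.
- full_1: Loose blue open-fronted bin, FULL, heaped with zinc hex bolts. 150 (x) x 96 (y) x 70 mm high, front wall 38 mm. Origin: centre of its underside, about 216 mm beyond the middle of the rail; its front is about 90 mm beyond the edge of a flap that lies towards it. Which bin stands behind which tag varies. Must stay where it is.
- full_2: Loose blue open-fronted bin, FULL, heaped with orange wall plugs. 150 (x) x 96 (y) x 70 mm high, front wall 38 mm. Origin: centre of its underside, about 216 mm beyond the middle of the rail; its front is about 90 mm beyond the edge of a flap that lies towards it. Which bin stands behind which tag varies. Must stay where it is.
- full_3: Loose blue open-fronted bin, FULL, heaped with brass bolts. 150 (x) x 96 (y) x 70 mm high, front wall 38 mm. Origin: centre of its underside, about 216 mm beyond the middle of the rail; its front is about 90 mm beyond the edge of a flap that lies towards it. Which bin stands behind which tag varies. Must stay where it is.
- low_1: Loose blue open-fronted bin, NEARLY EMPTY, two white wall plugs left on the bare floor. 150 (x) x 96 (y) x 70 mm high, front wall 38 mm. Origin: centre of its underside, about 216 mm beyond the middle of the rail; its front is about 90 mm beyond the edge of a flap that lies towards it. Which bin stands behind which tag varies. Must stay where it is.
- carton: Bystander: loose cardboard screw carton 100 x 60 x 45 mm off the rail's left end, beside the bins. Origin: centre of its underside.
- tape_measure: Bystander: loose grey tape measure 62 x 34 x 59 mm standing on the bench off the rail's left end. Origin: centre of its underside.
- tape_roll: Bystander: loose roll of brown packing tape, 100 mm across, 48 mm high, lying flat beyond the rail's right end. Origin: centre of its underside.

How it is judged:
By the outcome, as a careful person would: the job done as asked, in the order asked, and still so for the second after the job is handed in, with the robot touching nothing.
It also fails if it takes over 58 s, if anything falls off the work surface, if the arm or the gripper's body presses on something with over 40 N, if the wrist force passes 120 N, or if a joint passes its speed limit or range.

## Working session

There is one attempt and no reset: what is moved stays moved. The work goes in short steps, Python scripts to look and compute and a tool call to move; the robot and the scene stay as the last step left them, time stands still between calls to the robot, and variables do not carry over. Pictures are saved under pics/ and viewed, and the job is handed in when it is done.

Besides the shell and the picture viewer there is one more tool, called after "Request:" as name([rows], argument=value, ...), one row to a line, values as JSON. step_arm: Moves the arm, as the interface text tells. Its arguments: {"type":"object","properties":{"commands":{"type":"array"},"force":{"type":"number"}},"required":["commands"]}

```bash
mkdir -p pics
python3 - <<'E'
from station import readout, eyes, workorder, bot
import cv2,numpy as np
for n in("scene","top"):
    im=eyes.grab_frame(n); cv2.imwrite(f"pics/{n}0.png",im[:,:,::-1]); m=eyes.camera_model(n); print(n,m)
s=readout.get_state();print(s["time_s"],s["tcp_pos"],s["tcp_rot"],s["grip_width"],s["wrist_force"],bot.grasp_offset)
E
```

```text
scene {'fx': 451.4037475034729, 'fy': 451.4037475034729, 'cx': 318.7987796830789, 'cy': 246.15285522023402, 'camera_from_world': array([[-0.83798138,  0.54569425,  0.00223266,  0.45907917],
       [ 0.35035897,  0.54114751, -0.7644658 , -0.16630405],
       [-0.41837279, -0.63982588, -0.64466041,  1.35380166],
       [ 0.        ,  0.        ,  0.        ,  1.        ]])}
top {'fx': 493.4051598084531, 'fy': 493.4051598084531, 'cx': 330.83178985226385, 'cy': 231.16988734338426, 'camera_from_world': array([[-0.01569923, -0.99965099, -0.02124702,  0.07349797],
       [-0.98342934,  0.01927589, -0.18026416,  0.61643581],
       [ 0.1806108 ,  0.01806493, -0.98338873,  1.04225494],
       [ 0.        ,  0.        ,  0.        ,  1.        ]])}
0.1 [ 0.19455427 -0.59346928  0.2260384 ] [-3.10092276e+00 -4.95267494e-01  4.90971579e-04] 0.09168214032189577 [0.7076387  0.01876514 0.17610889] 0.0188
```

View pics/scene0.png

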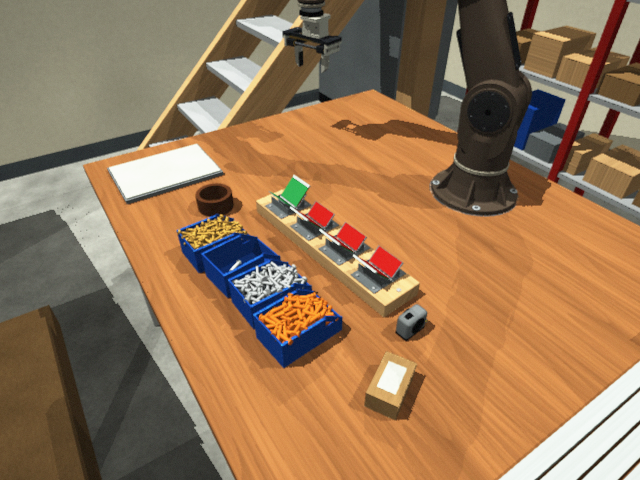

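View pics/top0.png

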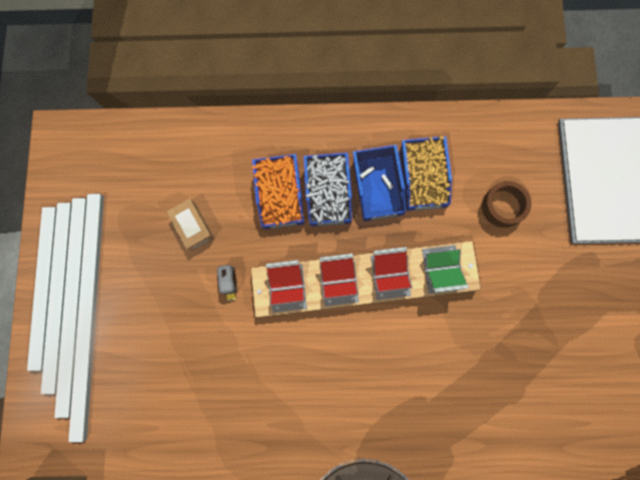

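The top view shows the bins from left to right: orange plugs at about (277,190), full; zinc at (328,188), full; the nearly empty bin at (380,183); and brass at (428,173), full. The tags at (286,285), (338,278) and (391,270) show red, and the one at (444,268) shows green. The two left tags look wrong. I'll measure next, and check which bin pairs with which tag.

Run:
```python
import cv2
a=cv2.imread("pics/top0.png")[230:330,235:495]; cv2.imwrite("pics/topc.png",cv2.resize(a,None,fx=3,fy=3,interpolation=cv2.INTER_CUBIC))
a=cv2.imread("pics/scene0.png")[165:320,245:425]; cv2.imwrite("pics/scenec.png",cv2.resize(a,None,fx=3.8,fy=3.8,interpolation=cv2.INTER_CUBIC))
```

```text
(no output)
```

View pics/topc.png

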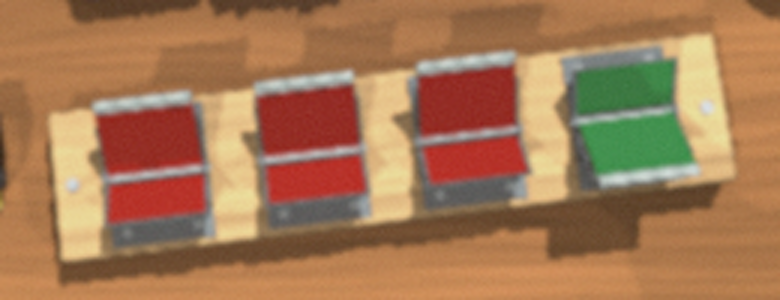

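View pics/scenec.png

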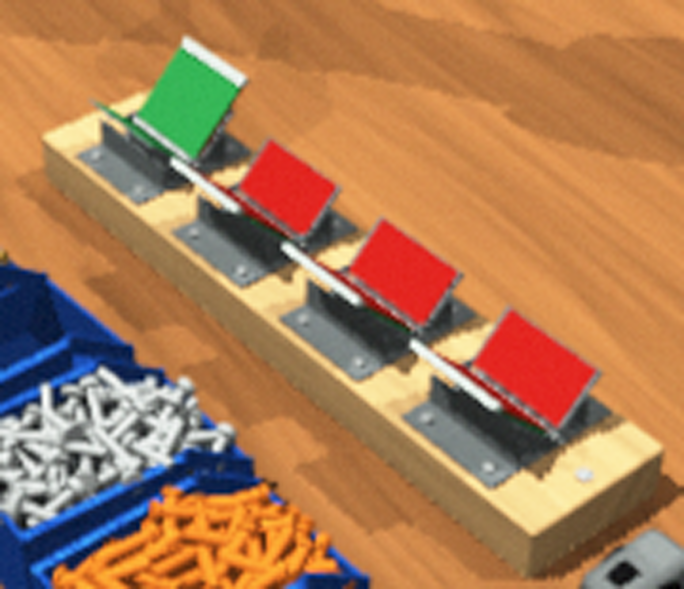

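In the top crop, the trims of tags 1 and 2 run (95,105)–(190,97) and (255,86)–(353,77), on the bin side. In the scene crop they run (412,343)–(500,407) and (284,245)–(360,302). I'll extract them by mask and triangulate.

```bash
cat > h.py <<'E'
import cv2,numpy as np
from station import readout, eyes, workorder, bot
C={n:eyes.camera_model(n) for n in("scene","top")}
def ray(n,uv):
    m=C[n];T=m["camera_from_world"];d=np.array([(uv[0]-m["cx"])/m["fx"],(uv[1]-m["cy"])/m["fy"],1])
    R=T[:3,:3];return -R.T@T[:3,3],R.T@d
def plane(n,uv,z):
    o,d=ray(n,uv);return o+d*(z-o[2])/d[2]
def tri(a,b):
    o,d=ray("top",a);p,e=ray("scene",b)
    s=np.linalg.lstsq(np.c_[d,-e],p-o,rcond=None)[0]
    P=o+s[0]*d;Q=p+s[1]*e
    return (P+Q)/2,np.linalg.norm(P-Q)
E
python3 - <<'E'
from h import *
t=cv2.imread("pics/top0.png");s=cv2.imread("pics/scene0.png")
def trim(im,box,vmin):
    x0,y0,x1,y1=box;c=im[y0:y1,x0:x1];h=cv2.cvtColor(c,cv2.COLOR_BGR2HSV)
    m=((h[...,1]<60)&(h[...,2]>vmin)).astype(np.uint8)
    n,l,st,_=cv2.connectedComponentsWithStats(m,connectivity=8)
    k=1+np.argmax(st[1:,4]);ys,xs=np.where(l==k)
    r=cv2.minAreaRect(np.c_[xs,ys].astype(np.float32));b=cv2.boxPoints(r)
    # ends along long axis
    e=sorted([(b[i]+b[(i+1)%4])/2 for i in range(4)],key=lambda p:-np.linalg.norm(p-np.array(r[0])))[:2]
    e=sorted([p+[x0,y0] for p in e],key=lambda p:p[0]);return e,st[k,4],r[1]
for i,(bt,bs) in enumerate([((264,257,303,272),(350,250,380,280)),((318,249,357,265),(316,226,344,248)),((372,242,411,258),(287,204,310,223))]):
    et,nt,rt=trim(t,bt,140);es,ns,rs=trim(s,bs,150)
    print(i,nt,rt,ns,rs,et,es)
    for a,b in((et[0],es[1]),(et[1],es[0])): print("  ",*tri(a,b), plane("top",a,.101))
# mid-row: colored centers & bins
h=cv2.cvtColor(t,cv2.COLOR_BGR2HSV)
m=((h[...,0]>105)&(h[...,0]<128)&(h[...,1]>120)).astype(np.uint8)
m[:120]=0;m[240:]=0
for c in cv2.findContours(m,0,2)[0]:
    if cv2.contourArea(c)>300:
        r=cv2.minAreaRect(c);print("bin",r,plane("top",r[0],.06), cv2.boundingRect(c))
for n,uv in(("railL",(257,292)),("railR",(477,267)),("FL",(252,268)),("FR",(473,243)),("NL",(256,317)),("NR",(479,290))):print(n,plane("top",uv,.04))
for uv in((277,190),(328,188),(380,183),(428,173)):print("bin",plane("top",uv,.07))
for uv in((286,288),(338,281),(391,273.5),(443,268.5)):print("valley",plane("top",uv,.052))
E
```

```text
0 148 (4.465250492095947, 32.37306594848633) 80 (28.59208869934082, 2.8065855503082275) [array([265.95384645, 265.63076973]), array([298.07692337, 261.61538506])] [array([352.67692471, 254.41538429]), array([375.24615097, 271.96923065])]
   [0.53837136 0.20003687 0.10076123] 0.0006386329904183294 [0.53810752 0.20021528 0.101     ]
   [0.54572439 0.13161461 0.10228473] 0.0012495174762331956 [0.54540466 0.13213041 0.101     ]
1 152 (4.589285373687744, 32.62113571166992) 65 (24.996152877807617, 2.5434679985046387) [array([319.76153517, 259.09230804]), array([352.13076782, 255.04615402])] [array([319.08076954, 228.89615393]), array([338.8115387 , 244.24230957])]
   [0.55032929 0.08585349 0.10092068] 0.0009993413004157458 [0.54993214 0.08616803 0.101     ]
   [0.55767547 0.01714316 0.10222659] 0.0013940053099396159 [0.55728674 0.01754673 0.101     ]
2 155 (6.142951488494873, 35.07625198364258) 66 (23.33452033996582, 4.242640495300293) [array([371.43396401, 253.9811306 ]), array([405.90943909, 247.51698112])] [array([289.50000095, 204.5       ]), array([306.        , 220.99999809])]
   [ 0
[... 235 characters left out ...]
844), (70.85596466064453, 73.32195281982422), 80.53767395019531) [ 0.73519455 -0.08072817  0.06      ] (354, 139, 71, 80)
railL [0.48670963 0.22893383 0.04      ]
railR [ 0.53356654 -0.26008442  0.04      ]
FL [0.54034816 0.24077382 0.04      ]
FR [ 0.58756785 -0.25489391  0.04      ]
NL [0.43206675 0.23051898 0.04      ]
NR [ 0.4827795  -0.26096497  0.04      ]
bin [0.71131816 0.18148357 0.07      ]
bin [0.71348377 0.06716623 0.07      ]
bin [ 0.72252578 -0.04926679  0.07      ]
bin [ 0.74335749 -0.15729377  0.07      ]
valley [0.49362156 0.16312404 0.052     ]
valley [0.50697032 0.04870903 0.052     ]
valley [ 0.52138753 -0.06801131  0.052     ]
valley [ 0.53035154 -0.18233945  0.052     ]
```

Edge midpoints are tag 1 (0.542, 0.166, 0.1015) and tag 2 (0.554, 0.0515, 0.1016). The heights match the stated 101 mm, and the width comes out at 69 mm against 70 mm. Rail yaw is about +6.1°, and orange, zinc, low and brass sit straight behind tags 1 to 4. So tags 1 and 2 get flipped from red to green. First I'll align the tool and shut the fingers.

Request:
step_arm([
  [1,[0,0,0],0.07],
  [1,[0,0,0],0.065],
  [1,[0,0,0],0],
  [1,[0,0,0],0],
  [1,[0,0,0],0],
  [1,[0,0,0],0],
], force=20)

```text
time_s: 0.6
tcp_pos: [0.194, -0.5921, 0.2237]
tcp_rot: [-3.132, -0.164, 0.003]
wrist_force: [-0.1, 0.6, 0.0]
grip_width: 0.0563
```

```bash
cat > st.py <<'E'
from h import *
from scipy.spatial.transform import Rotation as Ro
import sys
s=readout.get_state();R=Ro.from_rotvec(s["tcp_rot"]).as_matrix()
print("t",s["time_s"],"p",s["tcp_pos"].round(4) if hasattr(s["tcp_pos"],'round') else s["tcp_pos"],"F",np.round(s["wrist_force"],2),"w",s["grip_width"],"yaw",np.degrees(np.arctan2(R[1,0],R[0,0])).round(2),"z",R[:,2].round(3))
if len(sys.argv)>3:
    g=np.array([float(a) for a in sys.argv[1:4]]);print("tool shift in full scales",(R.T@(g-np.array(s["tcp_pos"]))/.12).round(3))
E
python3 st.py .60 .0565 .20
```

```text
t 0.6 p [ 0.194  -0.5921  0.2237] F [-0.13  0.64  0.02] w 0.056289075282330986 yaw 6.01 z [-0.003  0.006 -1.   ]
tool shift in full scales [ 3.931 -5.02   0.219]
```

Request:
step_arm([
  [1,[0.16,-0.21,0],0],
  [1,[0.16,-0.21,0],0],
  [1,[0.16,-0.21,0],0],
  [1,[0.16,-0.21,0],0],
  [1,[0.16,-0.21,0],0],
  [1,[0.16,-0.21,0],0],
  [1,[0.16,-0.21,0],0],
  [1,[0.16,-0.21,0],0],
  [1,[0.16,-0.21,0],0],
  [1,[0.16,-0.21,0],0],
  [1,[0.16,-0.21,0],0],
  [1,[0.16,-0.21,0],0],
  [1,[0.16,-0.21,0],0],
  [1,[0.16,-0.21,0],0],
  [1,[0.16,-0.21,0],0],
  [1,[0.16,-0.21,0],0],
])

```text
time_s: 1.93
tcp_pos: [0.4569, -0.1442, 0.2244]
tcp_rot: [3.133, 0.193, -0.003]
wrist_force: [0.4, -0.2, 0.2]
grip_width: 0.0002
```

```bash
python3 st.py .589 .0553 .20
```

```text
t 1.9333 p [ 0.4569 -0.1442  0.2244] F [ 0.43 -0.21  0.15] w 0.00019420593476082422 yaw 7.07 z [-0.002 -0.003 -1.   ]
tool shift in full scales [ 1.297 -1.515  0.197]
```

Request:
step_arm([
  [1,[0.2,-0.2,0.02],0.005],
  [1,[0.2,-0.2,0.02],0.005],
  [1,[0.2,-0.2,0.02],0],
  [1,[0.2,-0.2,0.02],0],
  [1,[0.2,-0.2,0.02],0],
  [1,[0.15,-0.2,0.02],0],
  [1,[0.1,-0.2,0.02],0],
  [1,[0,0,0],0],
  [1,[0,0,0],0],
])

```text
time_s: 2.68
tcp_pos: [0.5944, 0.0585, 0.2073]
tcp_rot: [-3.134, -0.207, -0.005]
wrist_force: [0.3, -0.5, -0.1]
grip_width: 0.0004
```

```bash
python3 st.py .589 .0553 .092
```

```text
t 2.6833 p [0.5944 0.0585 0.2073] F [ 0.28 -0.47 -0.14] w 0.00035167878570107713 yaw 7.57 z [ 0.003  0.001 -1.   ]
tool shift in full scales [-0.052  0.021  0.96 ]
```

Request:
step_arm([
  [1,[-0.02,0.01,0.15],0.015],
  [1,[0,0.01,0.15],0],
  [1,[0,0,0.15],0],
  [1,[0,0,0.15],0],
  [1,[0,0,0.15],0],
  [1,[0,0,0.15],0],
  [1,[0,0,0],0],
  [1,[0,0,0],0],
])

```text
time_s: 3.35
tcp_pos: [0.5927, 0.05, 0.0978]
tcp_rot: [3.135, 0.177, 0.012]
wrist_force: [0.4, 0.3, -0.0]
grip_width: 0.0007
```

```bash
python3 st.py .589 .0553 .092
python3 - <<'E'
from h import *
for n in("scene","top"):
    a=eyes.grab_frame(n)[:,:,::-1]
    a=a[120:330,220:500] if n=="top" else a[150:340,220:440]
    cv2.imwrite(f"pics/{n}1.png",cv2.resize(a,None,fx=2.7,fy=2.7,interpolation=cv2.INTER_CUBIC))
E
```

```text
t 3.35 p [0.5927 0.05   0.0978] F [ 0.39  0.35 -0.02] w 0.0007128968716173965 yaw 6.46 z [ 0.007 -0.001 -1.   ]
tool shift in full scales [-0.026 -0.048  0.048]
```

View pics/scene1.png

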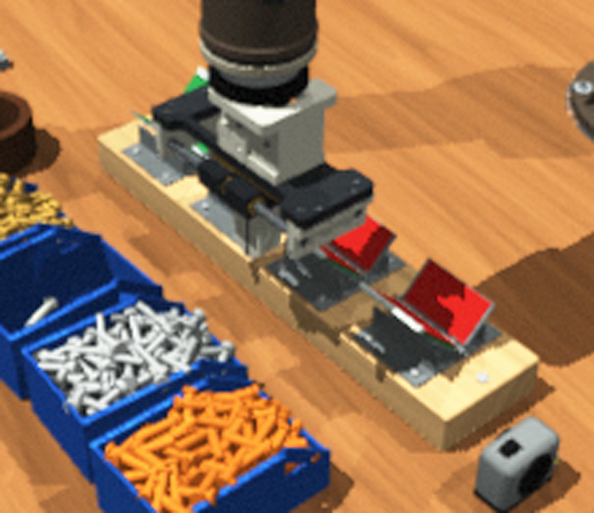

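Run:
```python
from h import *
for p in((.5927,.05,.0978),(.554,.0515,.1015)):
  for n in("scene","top"):
    m=C[n];q=m["camera_from_world"]@np.r_[p,1];u=np.array([m["fx"]*q[0]/q[2]+m["cx"],m["fy"]*q[1]/q[2]+m["cy"]])
    print(p,n,u,(u-([220,150] if n=="scene" else [220,120]))*2.7)
```

```text
(0.5927, 0.05, 0.0978) scene [314.29304769 243.31541009] [254.59122878 251.95160725]
(0.5927, 0.05, 0.0978) top [336.51117807 239.07687172] [314.58018078 321.50755364]
(0.554, 0.0515, 0.1015) scene [329.01510352 236.48245785] [294.34077952 233.50263618]
(0.554, 0.0515, 0.1015) top [336.10994643 256.85225723] [313.49685537 369.50109452]
```

View pics/top1.png

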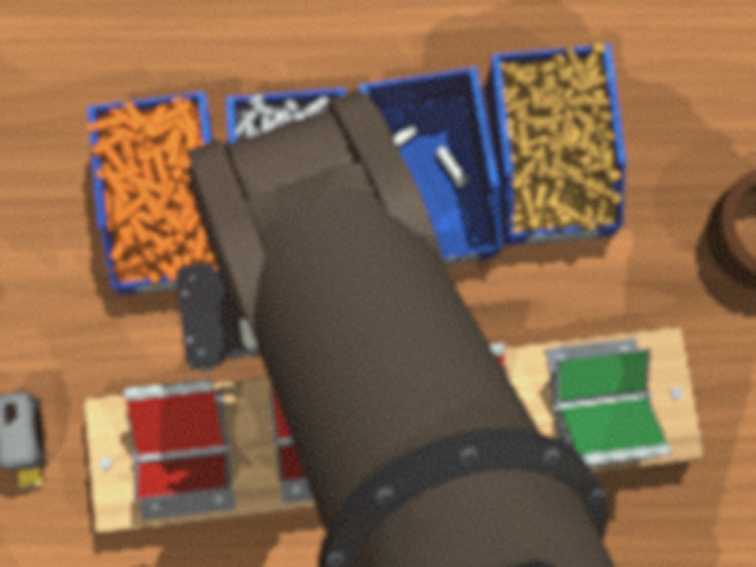

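The fingertip is at (254,252) in the scene crop, on the bin side of tag 2's trim at (294,233), as planned. I'll drop it a few millimetres, then push back towards the robot with a slight lift.

Request:
step_arm([
  [1,[0,-0.03,0.04],0],
  [1,[0,0,0.02],0],
  [1,[-0.1,0,0],0],
  [1,[-0.1,0,0],0],
  [1,[-0.08,0,-0.005],0],
  [1,[-0.08,0,-0.01],0],
  [1,[-0.08,0,-0.015],0],
])

```text
time_s: 4.03
tcp_pos: [0.5437, 0.0494, 0.0988]
tcp_rot: [-3.136, -0.178, -0.032]
wrist_force: [0.5, -0.4, -0.2]
grip_width: 0.0002
```

```bash
python3 st.py .499 .048 .108
```

```text
t 4.0333 p [0.5437 0.0494 0.0988] F [ 0.53 -0.36 -0.18] w 0.00019833973272441376 yaw 6.5 z [ 0.02   0.002 -1.   ]
tool shift in full scales [-0.369 -0.031 -0.084]
```

Request:
step_arm([
  [1,[-0.1,0,0],0],
  [1,[-0.1,-0.01,-0.01],0],
  [1,[-0.1,-0.01,-0.02],0],
  [1,[-0.1,0,-0.01],0],
  [1,[-0.08,0,-0.01],0],
  [1,[0,0,0],0],
  [1,[0,0,0],0],
])

```text
time_s: 4.62
tcp_pos: [0.4796, 0.0445, 0.1063]
tcp_rot: [3.136, 0.179, 0.036]
wrist_force: [0.6, 0.7, 0.2]
grip_width: 0.0002
```

```bash
python3 st.py .499 .048 .108;python3 - <<'E'
from h import *
for n in("scene","top"):
    a=eyes.grab_frame(n)[:,:,::-1]
    a=a[120:330,220:500] if n=="top" else a[150:340,220:440]
    cv2.imwrite(f"pics/{n}2.png",cv2.resize(a,None,fx=2.7,fy=2.7,interpolation=cv2.INTER_CUBIC))
E
```

```text
t 4.6167 p [0.4796 0.0445 0.1063] F [0.64 0.71 0.16] w 0.00023684641299734902 yaw 6.55 z [ 0.023  0.001 -1.   ]
tool shift in full scales [ 0.165 -0.01  -0.01 ]
```

View pics/scene2.png

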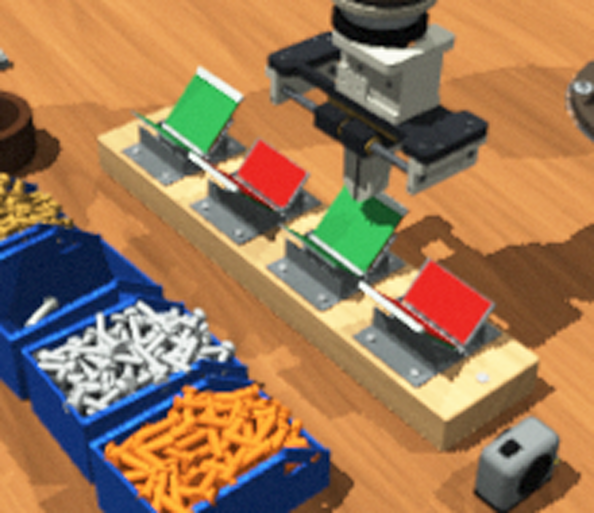

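The scene crop shows tag 2 green at about (360,235), with its flap on the robot side. Next I'll lift and move to the bin side of tag 1.

Request:
step_arm([
  [1,[0,0,-0.2],0],
  [1,[0,0,-0.2],0],
  [1,[0,0,-0.2],0],
  [1,[0,0,-0.2],0],
  [1,[0.15,-0.15,0],0],
  [1,[0.15,-0.15,0],0],
  [1,[0.15,-0.15,0],0],
  [1,[0.15,-0.15,0],0],
  [1,[0.15,-0.15,0],0],
  [1,[0.15,-0.15,0],0],
  [1,[0,0,0],0],
  [1,[0,0,0],0],
])

```text
time_s: 5.72
tcp_pos: [0.5846, 0.1691, 0.2086]
tcp_rot: [-3.134, -0.169, -0.04]
wrist_force: [0.1, -0.7, -0.9]
grip_width: 0.0001
```

```bash
python3 st.py .580 .170 .093
```

```text
t 5.7167 p [0.5846 0.1691 0.2086] F [ 0.1  -0.75 -0.92] w 0.00014930560043436805 yaw 6.18 z [ 0.025  0.004 -1.   ]
tool shift in full scales [-0.062 -0.01   0.962]
```

Request:
step_arm([
  [1,[-0.03,0,0.15],0],
  [1,[-0.02,0,0.15],0],
  [1,[0,0,0.15],0],
  [1,[0,0,0.15],0],
  [1,[0,0,0.15],0],
  [1,[0,0,0.15],0],
  [1,[0,0,0.05],0],
  [1,[0,0,0],0],
  [1,[0,0,0],0],
])

```text
time_s: 6.47
tcp_pos: [0.5824, 0.1633, 0.0904]
tcp_rot: [-3.136, -0.162, -0.041]
wrist_force: [-0.5, 0.1, -0.0]
grip_width: 0.0002
```

```bash
python3 st.py .580 .170 .093
```

```text
t 6.4667 p [0.5824 0.1633 0.0904] F [-0.48  0.14 -0.01] w 0.0001916033358616282 yaw 5.9 z [ 0.026  0.002 -1.   ]
tool shift in full scales [-0.014 -0.057 -0.022]
```

Request:
step_arm([
  [1,[0,-0.04,-0.01],0],
  [1,[-0.1,0,-0.01],0],
  [1,[-0.1,0,-0.01],0],
  [1,[-0.08,0,-0.02],0],
  [1,[-0.08,0,-0.02],0],
  [1,[-0.08,0,-0.02],0],
])

```text
time_s: 6.97
tcp_pos: [0.5306, 0.1643, 0.1056]
tcp_rot: [-3.133, -0.159, -0.056]
wrist_force: [-0.2, -0.5, 1.2]
grip_width: 0.0005
```

```bash
python3 st.py .488 .163 .108
```

```text
t 6.9667 p [0.5306 0.1643 0.1056] F [-0.18 -0.54  1.2 ] w 0.0004825063605904183 yaw 5.79 z [ 0.036  0.006 -0.999]
tool shift in full scales [-0.353 -0.025 -0.033]
```

Request:
step_arm([
  [1,[-0.1,0,0],0],
  [1,[-0.1,-0.01,0],0],
  [1,[-0.1,-0.01,0],0],
  [1,[-0.1,0,-0.01],0],
  [1,[-0.07,0,-0.01],0],
  [1,[0,0,0],0],
  [1,[0,0,0],0],
])

```text
time_s: 7.55
tcp_pos: [0.4666, 0.1606, 0.11]
tcp_rot: [-3.133, -0.162, -0.062]
wrist_force: [0.2, -0.4, -0.6]
grip_width: 0.0005
```

Request:
step_arm([
  [1,[0,0,-0.2],0],
  [1,[0,0,-0.2],0],
  [1,[0,0,-0.2],0],
  [1,[0,0,-0.2],0],
  [1,[0,0,-0.2],0],
  [1,[0,0,0],0],
  [1,[-0.2,0.2,0],0],
  [1,[-0.2,0.2,0],0],
  [1,[-0.1,0.2,0],0],
  [1,[0,0.2,0],0],
  [1,[0,0.2,0],0],
  [1,[0,0.2,0],0],
  [1,[0,0.2,0],0],
  [1,[0,0.2,0],0],
  [1,[0,0.2,0],0],
  [1,[0,0.2,0],0],
  [1,[0,0.2,0],0],
  [1,[0,0,0],0],
  [1,[0,0,0],0],
])

```text
time_s: 9.13
tcp_pos: [0.4355, -0.1217, 0.2318]
tcp_rot: [-3.131, -0.159, -0.075]
wrist_force: [0.3, 0.4, 0.0]
grip_width: 0.0007
```

```bash
python3 st.py;python3 - <<'E'
from h import *
for n in("scene","top"):
    a=eyes.grab_frame(n)[:,:,::-1]; cv2.imwrite(f"pics/{n}3.png",a)
E
```

```text
t 9.1333 p [ 0.4355 -0.1217  0.2318] F [0.31 0.42 0.04] w 0.0006524761478023131 yaw 5.81 z [ 0.047  0.008 -0.999]
```

View pics/scene3.png

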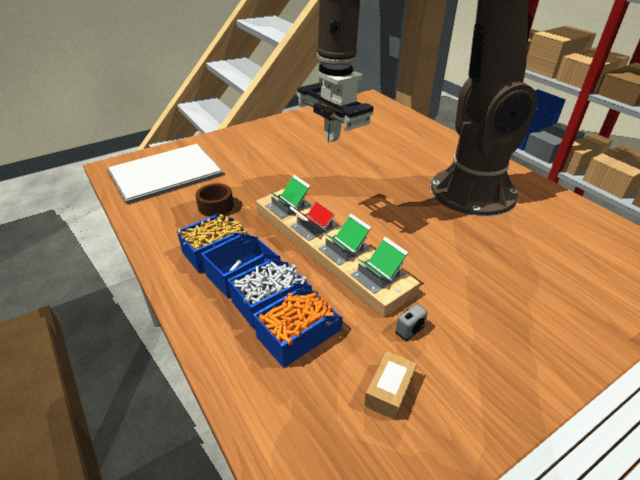

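View pics/top3.png

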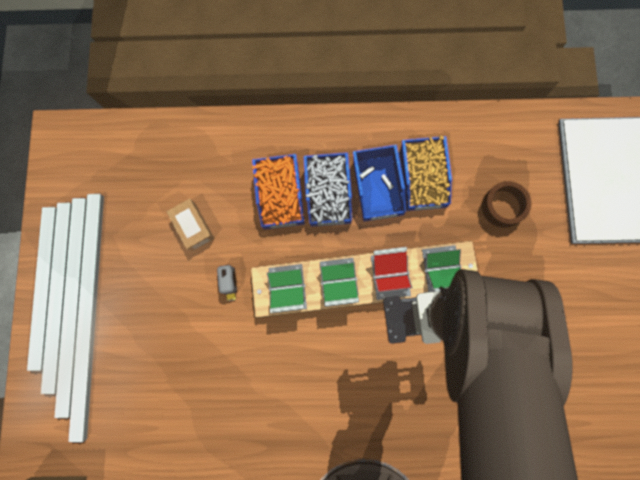

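Both views now show tags 1, 2 and 4 green, at (286,288), (338,283) and (443,265) in the top view, and tag 3 red at (391,270) in front of the low bin. The bins and bystanders look unmoved and the arm is clear, so I'm handing in.

```bash
python3 -c "
from station import workorder
print(workorder.close_job())"
```

```text
the job is handed in; nothing more can be done
None
```

I flipped the two wrong tags from red to green: the leftmost one, in front of the orange plugs, and the next one, in front of the zinc bolts. The other two were already right and I left them alone: red in front of the nearly empty bin, green in front of the brass bolts.

**Final check:** both camera views show green, green, red, green from left to right, matching the bins straight behind. The bins, carton, tape measure and tape roll look unmoved. I judged that by eye and did not re-measure it.

**Time and force:** the job finished at about 9 s. The wrist-force readings I took between moves stayed below about 1.5 N.

**Disagreements:**
- The measured edge heights of the two flipped tags were 100.8–102.3 mm, against the stated 101 mm.
- One trim measurement on the third tag was poor, with an 8 mm mismatch between the two views, but I did not use it.
- The tool picked up a tilt of about 3° during the moves, with no visible effect.

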